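# Open the screw catches and stand the grease filter to drain

### The arm

A 7-joint arm with a two-finger parallel gripper is mounted at the origin on the work surface. World frame = base frame: x ahead of the robot, y to its left, z up, the work surface at z = 0. Lengths are in m, angles in rad, forces in N, time in s.
With the tool pointing down it reaches from about 0.375 to 0.925 m from the base axis. Payload 3.1 kg.
Tool frame: the origin (TCP) lies between the finger pads; the fingertips stand 19 mm ahead of it and the grasp point (between the pads) is the TCP; z points along the fingers, y is the line along which they close (so a half turn about z gives the same grasp; the last joint's range is limited). The gripper opens to 85 mm and grips with 20 to 120 N. Pads are 22 mm wide; open, the fingers measure 114 mm over their backs; the gripper's body (76 mm by 85 mm) begins 54 mm behind the grasp point. The pads swing forward as they close: fully open they stand 13 mm farther back than shut.
Start: joints at [1.007, 0.383, 0.044, 1.598, -0.018, 1.161, -0.05], TCP at [0.292, -0.581, 0.25] pointing down, gripper open.
Joint ranges: [-2.61, 2.61], [-0.41, 2.15], [-1.48, 1.57], [0, 2.5], [-1.57, 4.71], [0.05, 1.97], [-2.85, 2.85]. Speed limits (rad/s): [2.79, 2.79, 3.14, 3.14, 3.14, 3.14, 3.14].

### API

Orientations are given as a unit quaternion [x, y, z, w].
In Python, from bench import move_ptp, movel, move_j, move_gripper, pause, inverse_kinematics, read_camera, camera_params, MotionError, sign_off, look_for, tip_of, read_time_s, read_qpos, read_joint_vel, read_effort, read_eef_pos, read_tcp_rot, read_ft_force, read_ft_torque, read_finger_gap, read_grasp_force gives the robot as it stands. Calls block until the motion is done:
- move_ptp(position, orientation): joint-space move of the TCP to a pose.
- movel(position, orientation=None, speed=0.15): straight line of the TCP; orientation=None keeps the orientation; speed is the mean speed in m/s.
- move_j(angles): joint-space move.
- move_gripper(opening, effort=None): finger opening in m; effort is the grip in N (None keeps the last); returns when the fingers have stopped.
- pause(seconds).
- inverse_kinematics(position, orientation): joint angles nearest the present ones, or None.
- read_camera(name): name is "scene" or "top" or "wrist"; returns the picture (384x512x3 uint8, red, green, blue); there is no depth.
- camera_params(name): a dict with "K" (3x3 intrinsics, pixels), "camera_from_world" (4x4, takes a point from world to camera coordinates). Camera axes: x right, y down, z forward; pixel columns grow to the right and rows downward; lengths in m; the calibration is good to about 2 mm. The wrist camera is an equidistant fisheye: a pixel r from the principal point sees the ray r / f radians off the axis. A picture is of the moment at which its call begins: read the wrist's pose just before it. camera_params takes no time and is no camera call; for the wrist camera it gives the pose at the moment of the call.
A pose or a line that the arm cannot do raises MotionError and nothing moves.
- sign_off(): hands the job in; it is judged then, once.
Trained networks look in the newest picture that a camera, given by its name, has taken for a name from the list of things; names that differ only in an ending like _2 or _b are one class to them, and where a whole thing is asked for, a point or a joint stands for the part that bears it (a point fixed in the world has none). Each returns a list of dicts, best first, with "confidence" (0 to 1); they miss things now and then, are a little off and sometimes report something else, mostly with a low value. They report only what shows in the picture. A call takes as long as a camera call.
- look_for(camera, name): "at" ([column, row] in pixels, amid what is visible of it).
- tip_of(camera, name): "at" ([column, row] in pixels: a listed point, or the origin of a listed thing).
Readings, each from a call of its own:
- read_time_s(): time.
- read_qpos(): joint angles.
- read_joint_vel(): joint speeds.
- read_effort(): joint torques, N m.
- read_eef_pos(): TCP position.
- read_tcp_rot(): TCP orientation.
- read_ft_force(): force on the tool from outside, world axes, zero at the start.
- read_ft_torque(): the same for the moment, N m.
- read_finger_gap(): finger opening in m.
- read_grasp_force(): force on a finger pad.
Only numpy, scipy, OpenCV 4.12 (cv2) and the standard library are available. Lean on these libraries where they do the work, as an engineer would, in place of code of your own. Each camera call takes 0.05 s, during which the arm holds its last target. There are 200 camera calls.

### The job

With the slot key from its block, turn both screw catches on the extractor unit a quarter turn anticlockwise, right up to their stops, so that their tabs clear the grease filter, and put the key back upright in its block. Then draw the filter up out of the unit and lean it on the drip stand: its lower edge down on the base between the lip and the rail, its face against the rail, let go and at rest. Work the catches with the key, not the fingers, don't let the filter drop, and leave the other kitchen things where they are.

Things in the scene. Friction and masses are not known exactly. Their poses are not given: they have to be found in the camera images.
- extractor: fixed grey steel unit, 100 (x) x 250 (y) mm, origin under its centre. Middle part (x +-45, y +-77) 74 mm high with a 21 x 154 mm slot along y, floor at z = 14, holding the filter. At y = +-100 a pillar 54 x 46 mm carries a screw catch on its sloping top, 150 mm high at the axis; the slope faces -x: the screw axis leans 0.4 rad (23 degrees) from vertical towards the unit's -x.
- catch_left (a joint): screw catch on the +y pillar (unit's frame), turning about its leaning axis; angle in rad: 0 = tab over the filter (pointing to the unit's -y), grows anticlockwise seen from above, stop at 1.57 (tab points up the slope, to the unit's +x). Starts at 0 to 0.3. Turning friction about 0.12 N m.
- catch_left_slot (a point): centre of the left slot's floor, on the screw axis. Its x axis runs along the slot towards the tab and turns with the catch; z is the screw axis, outwards. A steel disc, 17 mm radius, 6 mm thick, has a flat tab reaching 45 mm from the axis, and on it a head 31 x 27 mm, 9 mm high, cut across by a slot 5.5 mm wide, 9 mm deep, open at both ends.
- catch_right (a joint): the same catch on the -y pillar: 0 = tab over the filter (pointing to the unit's +y), grows anticlockwise seen from above, stop at 1.57 (tab points down the slope, to the unit's -x).
- catch_right_slot (a point): centre of the right catch's slot, on the slot's floor; as for the left catch.
- key: slot key standing upright in its block, 98 mm tall, 0.1 to 0.2 kg; origin at the centre of the blade's lower end, z up. Blade 22 (x) x 4 (y) x 14 mm high; round shank 14 mm across up to z = 30; square collar 42 x 42 mm from z = 30 to 36; square wooden handle 26 x 26 mm from z = 36 to 98, sides parallel to x and y.
- key_block: fixed dark wooden block 70 x 70 x 45 mm, origin at the centre of its underside, with a square hole 30 x 30 mm, 36 mm deep, in the middle of its top; the key's blade and shank go in and its collar rests on the top (key origin then 15 mm above the table).
- block_mouth (a point): centre of the hole's mouth, on top of the key block.
- filter: grease filter: aluminium slab 18 (x) x 150 (y) x 130 (z) mm, 0.25 to 0.5 kg, origin at the centre of its lower face. It stands in the unit's slot, its top 70 mm above the unit's middle part and about 3 mm below the tabs.
- stand: fixed oak drip stand; origin at the centre of its underside, 200 mm long in y. Base from x = -60 to 40 mm, 12 mm thick; a lip along the +x side from x = 26 to 38 mm, top at z = 28 mm; a round rail along y, 12 mm thick, centre at x = -36 mm, z = 72 mm, on two posts at y = +-88 mm. The filter stands on the base between rail and lip with its top leaning to the stand's -x over the rail.
- mug: bystander: white mug, 76 mm across, 90 mm high, origin under its centre
- spice_jar: bystander: jar, 54 mm across, 85 mm high, origin under its centre
- canister: bystander: round ceramic canister, 124 mm across, 136 mm high, origin under its centre
- paper_roll: bystander: paper roll standing, 110 mm across, 220 mm high, origin under its centre
- spoon: bystander: wooden spoon lying flat, 200 mm long
- butter_dish: bystander: ceramic dish 70 x 120 x 45 mm, origin under its centre
- bowl: bystander: terracotta bowl, 120 mm across, 50 mm high, origin under its centre

How it is judged:
On the way, in this order (a step that is already met when the one before it is completed fails the run):
1. both screw catches are turned back (beyond 1.5 rad) (value of joint each of catch_left, catch_right above 1.5 rad), for 0.2 s.
2. the key is back in its block (horizontal distance between key and block_mouth below 0.01 m and height (world z) of key below 0.019 m and angle between key's own z axis and vertical below 0.1 rad and contact force between the fingers and key below 0.2 N), for 0.2 s.
3. the filter is drawn out of the unit (z of filter in the frame of extractor above 0.08 m), for 0.1 s.
At the end, for the whole second after the job is handed in: Both catches beyond 1.5 rad; key upright in its block (10 mm, collar down within 4 mm); filter foot on the stand base between rail and lip, within 50 mm of its middle and 0.25 rad of the rail, leaning 0.1 to 0.7 rad against the rail; released and at rest (all of step 1 and horizontal distance between key and block_mouth below 0.01 m and height (world z) of key below 0.019 m and angle between key's own z axis and vertical below 0.1 rad and x of filter in the frame of stand between -0.03 and 0.026 m and y of filter in the frame of stand between -0.05 and 0.05 m and z of filter in the frame of stand between 0.009 and 0.025 m and angle between filter's own z axis and vertical between 0.1 and 0.7 rad and angle between the y axis of filter and the y axis of stand, either way round below 0.25 rad and contact force between filter and stand above 0.5 N and linear speed of each of filter, key below 0.02 m/s); the robot touches nothing.
It fails at once if the hand or arm itself presses on the extractor unit or its catches (over 8 N) (contact force between any of the fingers, the arm and extractor above 8 N).
It fails at once if the filter is dropped (falls faster than 0.6 m/s out of the fingers) (contact force between the fingers and filter below 0.1 N and linear speed of filter above 0.6 m/s).
It fails at once if a bystander is moved more than 30 mm (distance of any of mug, spice_jar, canister, paper_roll, spoon, butter_dish, bowl from where it was at the start of the episode above 0.03 m).
It also fails if it takes over 72 s, if anything falls off the work surface, if the arm or the gripper's body presses on something with over 40 N, if the wrist force passes 120 N, or if a joint passes its speed limit or range.

## Working session

There is one attempt and no reset: what is moved stays moved. The work goes in short steps, each a Python script; the robot and the scene stay as the last script left them, time stands still between calls to the robot, and variables do not carry over. Pictures are saved under pics/ and viewed, at most 12 in all, crops included, and the job is handed in when it is done.

```bash
ls; mkdir -p pics; cat > h.py <<'E'
import numpy as np, cv2
from bench import *
from scipy.spatial.transform import Rotation as R
def proj(cam,P):
    p=camera_params(cam);T=np.array(p["camera_from_world"]);K=np.array(p["K"])
    c=np.atleast_2d(P)@T[:3,:3].T+T[:3,3]; u=c@K.T
    return u[:,:2]/u[:,2:]
def ray(cam,uv,p=None):
    p=p or camera_params(cam);T=np.array(p["camera_from_world"]);K=np.array(p["K"])
    d=np.linalg.inv(K)@[uv[0],uv[1],1]
    if cam=="wrist":
        x=d[:2]; r=np.hypot(*x); d=np.r_[x/r*np.sin(r),np.cos(r)] if r>1e-9 else np.array([0,0,1.])
    Rm=T[:3,:3]; return -Rm.T@T[:3,3], Rm.T@(d/np.linalg.norm(d))
def onz(cam,uv,z,p=None):
    o,d=ray(cam,uv,p); return o+d*(z-o[2])/d[2]
def tri(rays):
    A=sum(np.eye(3)-np.outer(d,d) for o,d in rays); b=sum((np.eye(3)-np.outer(d,d))@o for o,d in rays)
    return np.linalg.solve(A,b)
E
cat > a.py <<'E'
from h import *
for c in ("scene","top"):
    im=read_camera(c); cv2.imwrite(f"pics/{c}0.png",cv2.resize(im[...,::-1],(800,600),interpolation=cv2.INTER_CUBIC))
    p=camera_params(c); T=np.array(p["camera_from_world"]); print(c,np.array(p["K"]).round(1).tolist(),(-T[:3,:3].T@T[:3,3]).round(3))
    for n in ["extractor","catch_left_slot","catch_right_slot","key","key_block","block_mouth","filter","stand","mug","spice_jar","canister","paper_roll","spoon","butter_dish","bowl"]:
        try: r=[(np.round(x["at"],1).tolist(),round(x["confidence"],2)) for x in tip_of(c,n)[:2]]
        except Exception as e: r=e
        print(n,r)
print(read_time_s())
E
python3 a.py
```

```text
pics
scene [[359.1, 0.0, 259.2], [0.0, 359.1, 191.9], [0.0, 0.0, 1.0]] [1.195 0.336 0.674]
extractor [([174.9, 217.3], 0.64)]
catch_left_slot [([200.7, 187.9], 0.58)]
catch_right_slot [([137.4, 160.3], 0.64), ([258.2, 191.4], 0.64)]
key [([255.4, 189.0], 0.81)]
key_block [([256.0, 191.3], 0.84), ([139.9, 162.0], 0.3)]
block_mouth [([259.8, 178.3], 0.95)]
filter [([175.6, 216.6], 0.71), ([259.7, 179.9], 0.68)]
stand [([291.9, 256.5], 0.81)]
mug [([361.6, 219.2], 0.71), ([299.2, 309.3], 0.54)]
spice_jar [([171.8, 166.2], 0.64), ([254.3, 191.9], 0.17)]
canister [([200.1, 292.2], 0.82), ([256.0, 176.3], 0.19)]
paper_roll [([411.5, 252.3], 0.81), ([258.8, 193.4], 0.66)]
spoon [([200.4, 184.9], 0.3)]
butter_dish [([296.0, 307.5], 0.74)]
bowl [([128.8, 255.2], 0.79)]
top [[415.0, 0.0, 251.7], [0.0, 415.0, 191.7], [0.0, 0.0, 1.0]] [0.432 0.073 1.207]
extractor [([319.7, 171.5], 0.79)]
catch_left_slot [([336.8, 120.0], 0.66), ([297.3, 152.3], 0.48)]
catch_right_slot [([369.2, 165.8], 0.73)]
key [([269.2, 234.0], 0.59), ([318.9, 169.4], 0.46)]
key_block [([267.2, 235.6], 0.56), ([375.1, 245.7], 0.43)]
block_mouth [([269.9, 237.8], 0.62)]
filter [([316.6, 167.0], 0.63), ([210.1, 165.1], 0.28)]
stand [([210.5, 165.2], 0.79)]
mug [([163.3, 231.9], 0.69)]
spice_jar [([376.9, 248.2], 0.84)]
canister [([263.9, 109.8], 0.74)]
paper_roll [([113.4, 211.4], 0.94)]
spoon [([160.9, 229.8], 0.74), ([349.6, 282.5], 0.69)]
butter_dish [([191.2, 119.9], 0.7)]
bowl [([335.6, 117.2], 0.6), ([265.4, 238.5], 0.53)]
1.6
```

View pics/scene0.png

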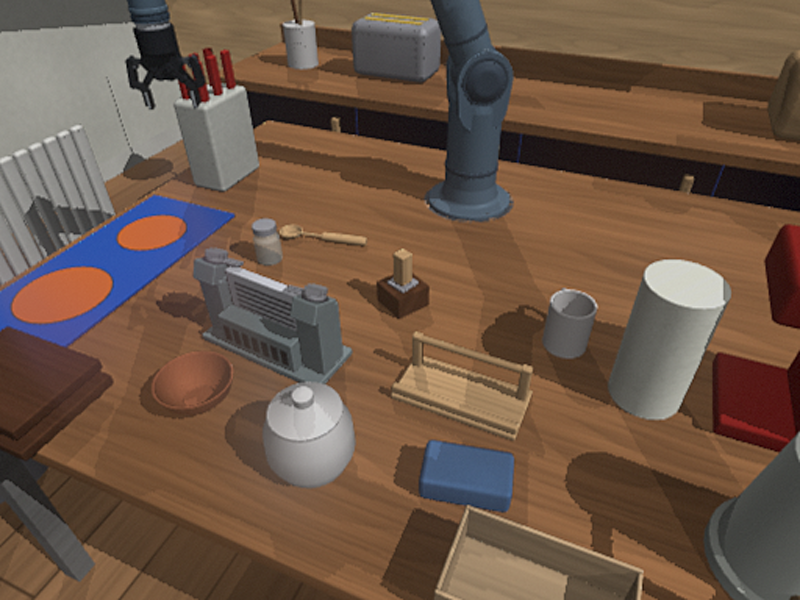

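View pics/top0.png

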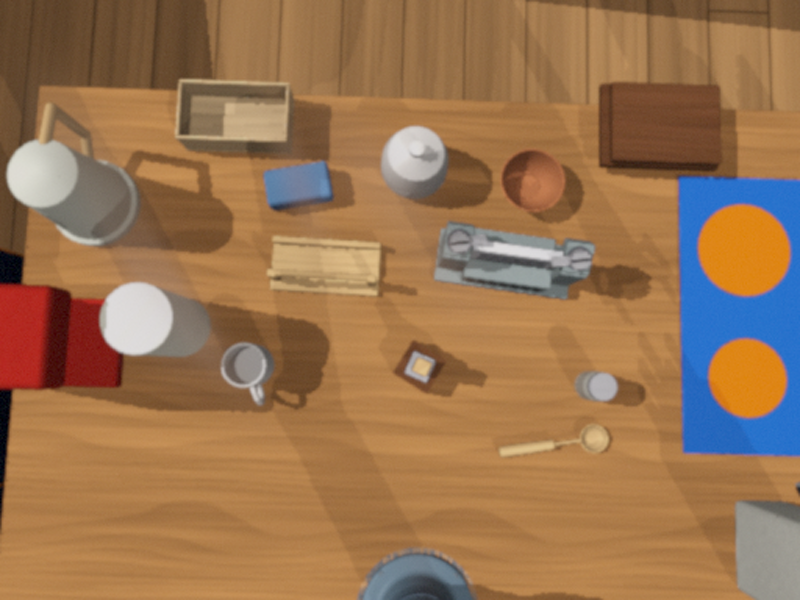

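```bash
cat > b.py <<'E'
from h import *
D=dict(ext=((174.9,217.3),(319.7,171.5)),cr=((137.4,160.3),(369.2,165.8)),cl=((200.7,187.9),(297.3,152.3)),cl2=((200.7,187.9),(336.8,120)),key=((255.4,189),(269.2,234)),mouth=((259.8,178.3),(269.9,237.8)),block=((256,191.3),(267.2,235.6)),stand=((291.9,256.5),(210.5,165.2)))
for k,(s,t) in D.items():
    P=tri([ray("scene",s),ray("top",t)]); print(k,P.round(3),(proj("scene",P)[0]-s).round(1),(proj("top",P)[0]-t).round(1))
print(read_time_s())
E
python3 b.py
```

```text
ext [ 0.623 -0.146  0.008] [2.5 0.2] [ 2.1 -1.1]
cr [ 0.615 -0.241  0.164] [1.  0.2] [ 0.8 -0.5]
cl [ 0.643 -0.051  0.155] [-2.2 -0.3] [-1.8  0.9]
cl2 [ 0.693 -0.084  0.201] [-29.4  -7.5] [-25.3  10.2]
key [0.434 0.003 0.015] [0.2 0. ] [ 0.2 -0.1]
mouth [0.422 0.007 0.047] [-1.4 -0.1] [-1.4  0.5]
block [0.43  0.006 0.004] [1.  0.1] [ 1.  -0.3]
stand [0.629 0.182 0.003] [-0.7 -0. ] [-0.6  0.2]
1.6
```

The scene shows the extractor at (275,315) with its slopes facing the robot, the key in its block at (403,285), the stand at (465,385), and the canister at (310,435) close by. In the top view they are at (515,262), (420,367) and (325,265). The network points agree with this. Next I take closer wrist views.

```bash
cat > c.py <<'E'
from h import *
import json
dq=lambda yaw:(R.from_euler('z',yaw)*R.from_euler('x',np.pi)).as_quat()
print(read_tcp_rot())
names=["extractor","catch_left_slot","catch_right_slot","catch_left","catch_right","key","block_mouth","filter","stand"]
rays={}
V=[(0.52,-0.22,0.36),(0.60,-0.06,0.36),(0.42,0.0,0.30),(0.6,0.17,0.33)]
for i,v in enumerate(V):
    try: move_ptp(v,dq(0))
    except MotionError as e: print(v,e); continue
    pause(0.2)
    p=camera_params("wrist"); im=read_camera("wrist"); cv2.imwrite(f"pics/w{i}.png",im[...,::-1])
    json.dump({k:np.array(x).tolist() for k,x in p.items() if k in("K","camera_from_world")},open(f"pics/w{i}.json","w"))
    for n in names:
        if n in("catch_left","catch_right"): continue
        for x in tip_of("wrist",n)[:2]:
            if x["confidence"]>.4: rays.setdefault(n,[]).append((i,np.round(x["at"],1).tolist(),round(x["confidence"],2),ray("wrist",x["at"],p)))
H=dict(extractor=0,catch_left_slot=.158,catch_right_slot=.158,key=.015,block_mouth=.045,filter=.014,stand=0)
for n,l in rays.items():
    for i,a,c,(o,d) in l: print(n,i,a,c,(o+d*(H[n]-o[2])/d[2]).round(4))
T=np.array(p["camera_from_world"]);print(np.array(p["K"]).round(1).tolist(),(-T[:3,:3].T@T[:3,3]).round(3),read_eef_pos(),read_qpos(),read_time_s())
E
python3 c.py; python3 -c "
import cv2,numpy as np
a=[cv2.imread(f'pics/w{i}.png') for i in (0,1,2,3)]
a=[cv2.resize(x,(400,300),interpolation=cv2.INTER_AREA) for x in a]
cv2.imwrite('pics/wm.png',np.vstack([np.hstack(a[:2]),np.hstack(a[2:])]))"
```

```text
[ 9.72997452e-01  2.30815854e-01  2.30032693e-06 -1.88856260e-06]
extractor 0 [208.4, 92.5] 0.9 [ 0.6295 -0.1446  0.    ]
extractor 1 [305.4, 142.2] 0.69 [ 0.6276 -0.144   0.    ]
extractor 2 [354.7, 30.2] 0.6 [ 0.6277 -0.1451  0.    ]
extractor 3 [433.3, 149.9] 0.95 [ 0.6272 -0.1393  0.    ]
catch_right_slot 0 [275.4, 94.1] 0.89 [ 0.6123 -0.2421  0.158 ]
catch_right_slot 0 [114.2, 5.8] 0.44 [ 0.734  -0.0527  0.158 ]
catch_right_slot 1 [405.7, 166.8] 0.9 [ 0.6147 -0.244   0.158 ]
catch_right_slot 2 [475.0, 23.8] 0.76 [ 0.6131 -0.2407  0.158 ]
catch_right_slot 3 [460.2, 64.6] 0.61 [ 0.7449 -0.0696  0.158 ]
key 0 [127.2, 212.3] 0.62 [0.4316 0.007  0.015 ]
key 0 [275.8, 93.1] 0.51 [ 0.6258 -0.2519  0.015 ]
key 1 [215.2, 257.1] 0.97 [0.4299 0.0097 0.015 ]
key 2 [249.2, 159.9] 0.78 [0.4312 0.0096 0.015 ]
block_mouth 0 [121.2, 218.5] 0.62 [0.4304 0.0055 0.045 ]
block_mouth 1 [218.2, 262.3] 0.92 [0.4353 0.0006 0.045 ]
block_mouth 2 [248.1, 163.7] 0.79 [0.4304 0.0103 0.045 ]
block_mouth 3 [356.5, 271.6] 0.65 [0.429  0.0045 0.045 ]
filter 0 [208.2, 92.7] 0.84 [ 0.6279 -0.1465  0.014 ]
filter 0 [47.9, 112.9] 0.52 [0.6218 0.1656 0.014 ]
filter 1 [309.0, 141.3] 0.78 [ 0.6302 -0.1475  0.014 ]
filter 2 [360.7, 25.9] 0.77 [ 0.6312 -0.1499  0.014 ]
stand 0 [45.5, 110.8] 0.92 [ 0.6278  0.1834 -0.    ]
stand 1 [113.7, 150.1] 0.71 [0.6219 0.1872 0.    ]
stand 2 [133.7, 35.8] 0.75 [0.6243 0.1833 0.    ]
stand 3 [244.8, 147.1] 0.97 [0.6224 0.1851 0.    ]
catch_left_slot 1 [238.0, 141.6] 0.86 [ 0.6405 -0.0434  0.158 ]
catch_left_slot 1 [215.8, 252.2] 0.55 [ 0.5085 -0.0136  0.158 ]
catch_left_slot 3 [440.0, 149.1] 0.95 [ 0.642  -0.0418  0.158 ]
catch_left_slot 3 [349.0, 255.0] 0.53 [0.517  0.0622 0.158 ]
[[297.3, 0.0, 256.3], [0.0, 297.3, 197.3], [0.0, 0.0, 1.0]] [0.666 0.169 0.454] [0.59995693 0.16994739 0.33008069] [ 0.08231343  0.32536277 -0.53263472  1.54737294  0.16865553  1.31481372
 -2.04100489] 8.1667
```

View pics/wm.png

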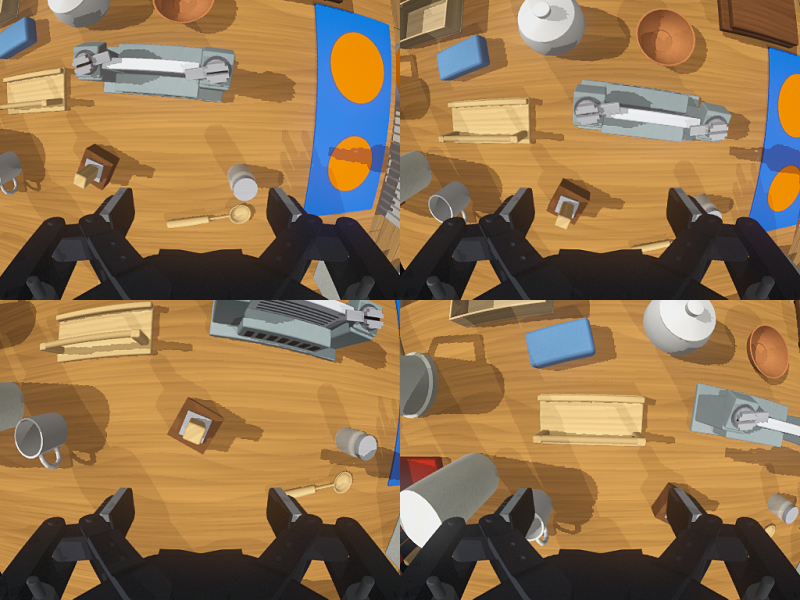

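The wrist views show the key block, the stand with its rail on the robot's side, and both catches with tabs over the filter. The network points agree to a few mm. Now I refine the poses by fitting model edges to all the pictures.

```bash
cat > fit.py <<'E'
import json
from h import *
from scipy.optimize import minimize
def load(files):
    V=[]
    for f in files:
        g=cv2.GaussianBlur(cv2.cvtColor(cv2.imread(f"pics/{f}.png"),cv2.COLOR_BGR2GRAY),(0,0),1.0).astype(float)
        p=json.load(open(f"pics/{f}.json")); T=np.array(p["camera_from_world"])
        V.append((cv2.Sobel(g,-1,1,0)/8,cv2.Sobel(g,-1,0,1)/8,np.array(p["K"]),T,f[0]=='w'))
    return V
def pj(P,K,T,fish):
    c=P@T[:3,:3].T+T[:3,3]
    if fish:
        r=np.linalg.norm(c[:,:2],axis=1); th=np.arctan2(r,c[:,2]); xy=c[:,:2]/r[:,None]*th[:,None]
    else: xy=c[:,:2]/c[:,2:]
    return xy*[K[0,0],K[1,1]]+K[:2,2]
def score(segs,V):           # segs: (n,2,3) world
    s=0
    t=np.linspace(.03,.97,40)[:,None]
    for gx,gy,K,T,f in V:
        for a,b in segs:
            u=pj(a+t*(b-a),K,T,f); d=np.gradient(u,axis=0); n=np.c_[-d[:,1],d[:,0]]/(np.linalg.norm(d,axis=1)[:,None]+1e-9)
            m=u.astype(np.float32)
            X=cv2.remap(gx,m[:,0].copy(),m[:,1].copy(),1)[:,0]; Y=cv2.remap(gy,m[:,0].copy(),m[:,1].copy(),1)[:,0]
            s+=np.minimum(abs(X*n[:,0]+Y*n[:,1]),15).mean()
    return s/len(V)/len(segs)
def fit(segf,V,x0,span):
    rng=np.random.default_rng(0); x0=np.array(x0,float); span=np.array(span)
    f=lambda x:-score(segf(x),V)
    S=[x0]+[x0+span*rng.uniform(-1,1,len(x0)) for _ in range(250)]
    S=sorted(S,key=f)[:4]
    rs=[minimize(f,s,method="Nelder-Mead",options=dict(initial_simplex=np.vstack([s]+[s+.3*span*e for e in np.eye(len(s))]),xatol=1e-5,fatol=1e-4)) for s in S]
    r=min(rs,key=lambda r:r.fun); return r.x,-r.fun,[np.round(q.x,4).tolist() for q in rs]
def rect(x0,x1,y0,y1,z):
    c=np.array([[x0,y0,z],[x1,y0,z],[x1,y1,z],[x0,y1,z]],float); return np.stack([c,np.roll(c,-1,0)],1)
def place(segs,x): return segs@R.from_euler('z',x[2]).as_matrix().T+[x[0],x[1],0]
E
cat > d.py <<'E'
from fit import *
if 1:
    for c in("scene","top"):
        im=read_camera(c); cv2.imwrite(f"pics/{c}.png",im[...,::-1]); p=camera_params(c)
        json.dump({k:np.array(p[k]).tolist() for k in("K","camera_from_world")},open(f"pics/{c}.json","w"))
blk=rect(-.035,.035,-.035,.035,.045); hd=rect(-.013,.013,-.013,.013,.113)
st=np.vstack([rect(-.06,.04,-.1,.1,.012)[[0,1,2]],rect(.026,.038,-.1,.1,.028)[[1,3]],rect(-.042,-.03,-.088,.088,.072)[[1,3]]])
ex=np.vstack([rect(-.009,.009,-.075,.075,.144)[[1,3]],rect(-.05,.05,-.125,.125,0),rect(-.045,.045,-.077,.077,.074)[[3]]])
def run(n,s,x0,sp,fs):
    for F in fs: print(n,F,[np.round(v,4).tolist() for v in fit(lambda x:place(s,x),load(F),x0,sp)[:2]])
run("block",blk,[.431,.008,-.6],[.008,.008,.5],[["w1","w2"],["w0","w1","w2","scene"],["w0","w1","w2","top"]])
run("handle",hd,[.431,.008,-.6],[.008,.008,.5],[["w2"],["w1","w2"],["w0","w1","w2","top"]])
run("stand",st,[.624,.185,0],[.008,.008,.15],[["w3"],["w0","w1","w2"],["w1","w3","top","scene"]])
run("ext",ex,[.628,-.144,-.14],[.008,.008,.08],[["w0","w1"],["w0","w1","top"],["w1","w0","top","scene"]])
E
python3 d.py
```

```text
block ['w1', 'w2'] [[0.4329, 0.009, -0.527], 11.797]
block ['w0', 'w1', 'w2', 'scene'] [[0.4331, 0.0088, -0.5297], 10.4394]
block ['w0', 'w1', 'w2', 'top'] [[0.4332, 0.0087, -0.5299], 9.773]
handle ['w2'] [[0.4332, 0.0073, -0.4081], 12.5616]
handle ['w1', 'w2'] [[0.4339, 0.0085, -0.418], 12.5632]
handle ['w0', 'w1', 'w2', 'top'] [[0.4338, 0.0072, -0.3929], 11.6532]
stand ['w3'] [[0.6221, 0.1857, -0.0317], 11.5074]
stand ['w0', 'w1', 'w2'] [[0.6251, 0.185, -0.0302], 11.3493]
stand ['w1', 'w3', 'top', 'scene'] [[0.6221, 0.1858, -0.0317], 9.2976]
ext ['w0', 'w1'] [[0.6307, -0.142, -0.1148], 7.7026]
ext ['w0', 'w1', 'top'] [[0.631, -0.1435, -0.1257], 7.9379]
ext ['w1', 'w0', 'top', 'scene'] [[0.6306, -0.144, -0.1161], 7.566]
```

```bash
cat > e.py <<'E'
from fit import *
yaw=-.125; Ru=R.from_euler('z',yaw).as_matrix(); ext=np.array([.6305,-.1437,0])
ax=Ru@[-np.sin(.4),0,np.cos(.4)]; up=Ru@[np.cos(.4),0,np.sin(.4)]; uy=Ru@[0,1,0]
L=np.array([.6411,-.0435,.1555]); Rr=np.array([.6140,-.2427,.1555])
p=camera_params("wrist"); T=np.array(p["camera_from_world"]); Rt=R.from_quat(read_tcp_rot()).as_matrix()
print("cam axes in tool\n",(Rt.T@T[:3,:3].T).round(3)); off=Rt.T@(-T[:3,:3].T@T[:3,3]-read_eef_pos()); print(off)
k=0
for n,S in(("L",L),("R",Rr)):
    c=0
    for a in np.deg2rad([0,180,90,-90,135,-135,45,-45]):
        x=np.cos(a)*up+np.sin(a)*uy; M=np.c_[x,np.cross(-ax,x),-ax]
        P=S+ax*.215-M@off; q=R.from_matrix(M).as_quat(); 
        j=inverse_kinematics(P,q)
        if j is None or c==3: print(n,round(np.rad2deg(a)),None if j is None else 'ok'); continue
        try: move_ptp(P,q)
        except MotionError as e: print(e); continue
        pause(.15); p=camera_params("wrist"); im=read_camera("wrist"); f=f"w{n}{c}"; cv2.imwrite(f"pics/{f}.png",im[...,::-1])
        json.dump({k:np.array(p[k]).tolist() for k in("K","camera_from_world")},open(f"pics/{f}.json","w"))
        r=tip_of("wrist",f"catch_{'left' if n=='L' else 'right'}_slot")[:1]
        print(f,np.rad2deg(a).round(),r and (r[0]["at"],r[0]["confidence"],onz("wrist",r[0]["at"],.1555,p).round(4)),np.round(read_qpos(),2)); c+=1
print(read_time_s(),read_ft_force())
E
python3 e.py; python3 -c "
import cv2,numpy as np,glob
r=[cv2.resize(cv2.imread(f)[100:300,156:356],(266,266),interpolation=2) for f in sorted(glob.glob('pics/wL*.png'))+sorted(glob.glob('pics/wR*.png'))]
while len(r)<6:r.append(r[0]*0)
cv2.imwrite('pics/cm.png',np.vstack([np.hstack(r[:3]),np.hstack(r[3:6])]))"
```

```text
cam axes in tool
 [[-0.    -0.965 -0.261]
 [ 1.    -0.     0.001]
 [-0.001 -0.261  0.965]]
[ 0.06593872 -0.00021133 -0.12334366]
wL0 0.0 ([264.8, 122.8], 0.87, array([ 0.6405, -0.0471,  0.1555])) [ 0.4   0.06 -0.46  2.14  0.18  0.56 -1.89]
wL1 180.0 ([249.3, 115.0], 0.72, array([ 0.6372, -0.0476,  0.1555])) [ 0.98  0.48 -1.23  1.81  0.74  0.87  0.91]
wL2 90.0 ([250.1, 121.0], 0.91, array([ 0.6367, -0.0438,  0.1555])) [ 1.03  0.25 -1.02  1.97  0.39  0.66 -0.32]
L -90 ok
L 135 ok
L -135 ok
L 45 ok
L -45 ok
wR0 0.0 ([261.3, 116.0], 0.84, array([ 0.6168, -0.2451,  0.1555])) [ 1.15  0.15 -0.79  2.08  0.01  0.57 -1.31]
wR1 180.0 ([254.7, 124.5], 0.87, array([ 0.6181, -0.2441,  0.1555])) [ 1.3   0.54 -1.23  1.76  0.64  0.85  1.32]
wR2 90.0 ([258.6, 124.4], 0.55, array([ 0.616 , -0.2461,  0.1555])) [ 1.32  0.36 -0.97  1.87  0.27  0.69  0.14]
R -90 ok
R 135 ok
R -135 ok
R 45 ok
R -45 ok
18.4833 [-0.93350416 -0.22187053  0.41459496]
```

View pics/cm.png

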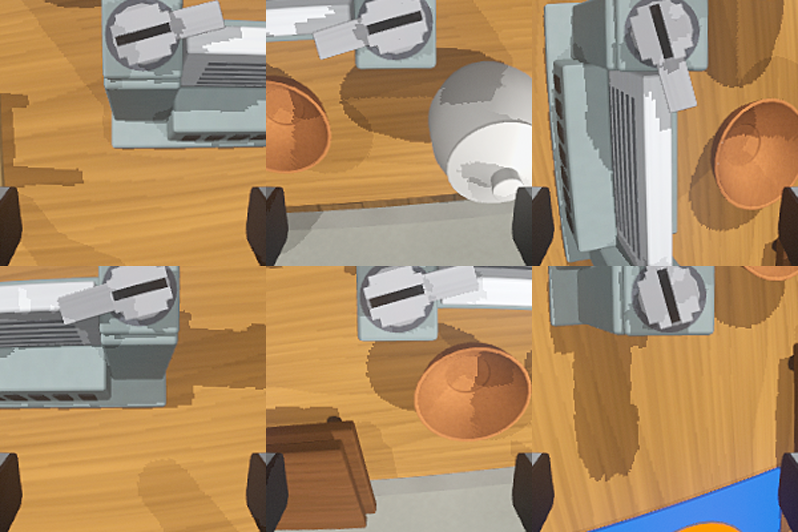

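The crops show both slots clearly as dark bars with tabs, left tab about 0.2–0.3 rad off zero. I fit slot, disc and tab edges in these views.

```bash
cat > f.py <<'E'
from fit import *
yaw=-.125; Ru=R.from_euler('z',yaw).as_matrix()
ax=Ru@[-np.sin(.4),0,np.cos(.4)]; up=Ru@[np.cos(.4),0,np.sin(.4)]; uy=Ru@[0,1,0]
S0=dict(L=np.array([.6400,-.0450,.1555]),R=np.array([.6155,-.2440,.1555]))
sl=np.array([[[-.013,s*.00275,.009],[.013,s*.00275,.009]] for s in(-1,1)])
t=np.deg2rad(np.arange(45,315,15)); C=.017*np.c_[np.cos(t),np.sin(t),0*t]; disc=np.stack([C[:-1],C[1:]],1)
tab=np.array([[[.045,-.006,0],[.045,.006,0]]])
seg0=np.vstack([np.repeat(sl,8,0),disc,np.repeat(tab,3,0)])
def seg(n):
    def f(x):
        xa=-uy if n=="L" else uy; ya=np.cross(ax,xa)
        X=np.cos(x[2])*xa+np.sin(x[2])*ya; M=np.c_[X,np.cross(ax,X),ax]
        return seg0@M.T+S0[n]+x[0]*up+x[1]*uy
    return f
for n in "LR":
    for F in([n+"0"],[n+"1"],[n+"2"],[n+"0",n+"1"],[n+"0",n+"1",n+"2"]):
        x,s,al=fit(seg(n),load(["w"+k for k in F]),[0,0,.2],[.005,.005,.25])
        P=S0[n]+x[0]*up+x[1]*uy
        print(n,F,x.round(4),round(s,2),P.round(4))
E
python3 f.py
```

```text
L ['L0'] [-8.00e-04 -2.00e-04  3.03e-01] 14.81 [ 0.6393 -0.0451  0.1552]
L ['L1'] [-0.0007 -0.0003  0.2911] 14.9 [ 0.6393 -0.0452  0.1552]
L ['L2'] [-7.00e-04 -1.00e-04  2.97e-01] 14.78 [ 0.6393 -0.0451  0.1552]
L ['L0', 'L1'] [-0.0008 -0.0003  0.2975] 14.85 [ 0.6393 -0.0452  0.1552]
L ['L0', 'L1', 'L2'] [-7.000e-04 -2.000e-04  2.966e-01] 14.82 [ 0.6393 -0.0451  0.1552]
R ['R0'] [ 0.0007 -0.0005  0.3138] 14.72 [ 0.6161 -0.2446  0.1558]
R ['R1'] [ 0.0005 -0.0005  0.3582] 14.76 [ 0.6159 -0.2446  0.1557]
R ['R2'] [ 0.0009 -0.0004  0.2689] 14.65 [ 0.6163 -0.2445  0.1559]
R ['R0', 'R1'] [ 0.0006 -0.0006  0.3204] 14.72 [ 0.616  -0.2446  0.1557]
R ['R0', 'R1', 'R2'] [ 0.0008 -0.0005  0.3297] 14.68 [ 0.6162 -0.2446  0.1558]
```

```bash
cat > g.py <<'E'
from h import *
dq=lambda yaw:(R.from_euler('z',yaw)*R.from_euler('x',np.pi)).as_quat()
y=-.41+np.pi/2; k=np.array([.4336,.008])
move_ptp([*k,.20],dq(y)); move_gripper(.06); movel([*k,.091],speed=.15)
move_gripper(0.0,60); print("gap",read_finger_gap(),read_grasp_force())
movel([*k,.19],speed=.12)
v=np.array([.55,.05,.33]); move_ptp(v,dq(np.deg2rad(113.7))); pause(.1)
print(read_eef_pos(),read_finger_gap(),read_ft_force(),read_qpos().round(2) if hasattr(read_qpos(),'round') else read_qpos(),read_time_s())
im=read_camera("scene"); c=proj("scene",v-[0,0,.04])[0].astype(int); print(c)
cr=im[c[1]-50:c[1]+50,c[0]-50:c[0]+50,::-1]; cv2.imwrite("pics/key1.png",cv2.resize(cr,(500,500),interpolation=2))
E
python3 g.py; sed -i 's/,15).mean/,60).mean/' fit.py; sed -i 's/yaw=-.125/yaw=-.116/' f.py; python3 f.py
```

```text
gap 0.025378464940648722 59.78858292102814
[0.54797454 0.04925244 0.32752684] 0.025386099181781367 [ 0.08232008  0.78220913 -1.50779275] [ 0.83  0.34 -1.19  1.7   0.33  1.33 -0.01] 23.275
[253 126]
L ['L0'] [-0.001  -0.0006  0.2701] 30.39 [ 0.639  -0.0455  0.1551]
L ['L1'] [-0.0011 -0.0005  0.2623] 31.75 [ 0.6389 -0.0454  0.1551]
L ['L2'] [-0.001  -0.0005  0.2683] 28.45 [ 0.639  -0.0454  0.1551]
L ['L0', 'L1'] [-0.0011 -0.0005  0.268 ] 31.05 [ 0.639  -0.0454  0.1551]
L ['L0', 'L1', 'L2'] [-0.0011 -0.0005  0.2688] 30.17 [ 0.639  -0.0454  0.1551]
R ['R0'] [ 0.0006 -0.0005  0.2662] 31.65 [ 0.616  -0.2445  0.1557]
R ['R1'] [ 0.0006 -0.0005  0.2729] 33.19 [ 0.616  -0.2446  0.1557]
R ['R2'] [ 0.0006 -0.0005  0.264 ] 29.72 [ 0.616  -0.2446  0.1557]
R ['R0', 'R1'] [ 0.0006 -0.0005  0.2697] 32.4 [ 0.616  -0.2446  0.1557]
R ['R0', 'R1', 'R2'] [ 0.0006 -0.0005  0.2669] 31.5 [ 0.616  -0.2446  0.1557]
```

View pics/key1.png

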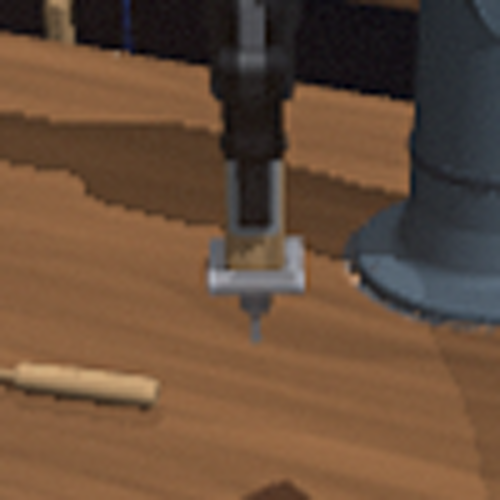

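The blade shows edge-on at (256,320) in the crop, about 2 px wide in the raw picture. So the blade's long side lies along the tool's y, and the handle sits roughly 1 mm to +x of the tool between the pads. I go to the left catch with a small lateral search.

```bash
cat > turn.py <<'E'
import sys
from h import *
yaw=-.116; Ru=R.from_euler('z',yaw).as_matrix()
ax=Ru@[-np.sin(.4),0,np.cos(.4)]; up=Ru@[np.cos(.4),0,np.sin(.4)]; uy=Ru@[0,1,0]
S=dict(L=np.array([.6390,-.0454,.1551]),R=np.array([.6160,-.2446,.1557])); A0=dict(L=.268,R=.267)
Lk=.076
def pose(n,ang,h,d):          # ang: catch angle, h: blade tip above slot floor, d: key offset along tool x
    x=np.cos(ang)*up+np.sin(ang)*uy; M=np.c_[x,np.cross(-ax,x),-ax]
    return S[n]+ax*(Lk+h)-d*x, R.from_matrix(M).as_quat()
F=lambda: float(np.dot(read_ft_force(),ax))
def insert(n,d0):
    a=A0[n]; move_ptp(*pose(n,a,.03,d0)); pause(.15)
    P,q=pose(n,a,.03,d0); print("hover err mm",((read_eef_pos()-P)*1e3).round(2)); f0=F(); print("f0",f0)
    for k,dd in enumerate((0,-.0007,.0007,-.0014,.0014,-.0021,.0021)):
        d=d0+dd
        if k: movel(*pose(n,a,.0105,d),speed=.05)
        movel(*pose(n,a,.0065,d),speed=.05 if k==0 else .03); f=F()-f0; print("try",round(d*1e3,2),"f",round(f,2),"t",read_time_s())
        if f<5:
            movel(*pose(n,a,.0025,d),speed=.04); f=F()-f0; print("deep f",round(f,2),(read_ft_force()-0).round(1))
            if f<8: return d
    return None
def turn(n,d):
    for a in (*np.arange(A0[n]+.3,1.57,.3),1.6,1.68):
        movel(*pose(n,a,.0025,d),speed=.15)
        print(round(a,2),"tq",round(float(np.dot(read_ft_torque(),ax)),3),"F",np.round(read_ft_force(),1),round(read_time_s(),2))
n,d0=sys.argv[1],float(sys.argv[2])*1e-3
d=insert(n,d0)
if d is not None: turn(n,d)
print(d,read_qpos(),read_time_s())
E
python3 turn.py L 0.7
```

```text
hover err mm [0.23 0.48 0.24]
f0 -1.6310272661029082
try 0.7 f -0.79 t 25.5667
deep f -0.51 [ 0.6 -0.3 -2.1]
0.57 tq -0.063 F [ 0.9  1.6 -2.2] 26.27
0.87 tq -0.017 F [ 1.3  1.8 -0.9] 26.72
1.17 tq -0.046 F [ 1.   2.2 -0.9] 27.17
1.47 tq -0.095 F [-1.   2.3  1. ] 27.62
1.6 tq -0.101 F [-0.2  3.   0.5] 27.9
1.68 tq -0.076 F [-0.6  1.8  0.7] 28.15
0.0007 [ 0.96144994  0.31257521 -1.10720871  1.9776985   0.56934235  0.68903745
 -0.46554713] 28.15
```

```bash
sed -i 's/^n,d0=sys/if __name__=="__main__":\n  n,d0=sys/; s/^d=insert/  d=insert/; s/^if d is/  if d is/; s/^print(d,read/  print(d,read/' turn.py
python3 - <<'E'
from turn import *
for a in (1.74,1.80,1.86,1.92):
    movel(*pose("L",a,.0025,.0007),speed=.15); pause(.05)
    t=float(np.dot(read_ft_torque(),ax)); print(a,round(t,3),np.round(read_ft_force(),1),read_finger_gap(),read_time_s())
    if t<-.35: break
im=read_camera("scene"); c=proj("scene",S["L"])[0].astype(int)
cv2.imwrite("pics/L1.png",cv2.resize(im[c[1]-45:c[1]+30,c[0]-50:c[0]+50,::-1],(800,600),interpolation=2))
E
```

```text
1.74 -0.573 [-3.3  2.7  1.6] 0.025121767724596657 28.45
```

View pics/L1.png

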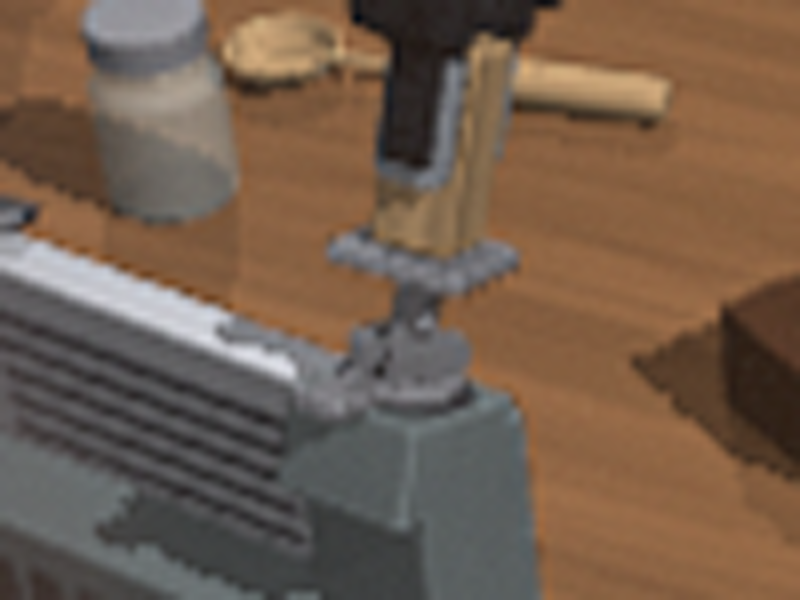

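```bash
python3 - <<'E'
from turn import *
c=proj("scene",S["L"])[0].astype(int)
for a in (.27,1.2,1.4,1.57):
    P=S["L"]+.045*(np.cos(a)*-uy+np.sin(a)*up); print(a,((proj("scene",P)[0]-c+[50,45])*8).round())
print("axis",((proj("scene",S["L"])[0]-c+[50,45])*8).round())
movel(*pose("L",1.66,.0025,.0007),speed=.15)
movel(*pose("L",1.66,.045,.0007),speed=.12)
print(read_time_s(),read_ft_force(),read_finger_gap())
im=read_camera("scene")
cv2.imwrite("pics/L2.png",cv2.resize(im[c[1]-45:c[1]+30,c[0]-50:c[0]+50,::-1],(800,600),interpolation=2))
E
```

```text
0.27 [260. 324.]
1.2 [268. 372.]
1.4 [287. 383.]
1.57 [307. 392.]
axis [403. 361.]
29.2583 [-0.03671014 -0.5977402  -2.17053507] 0.024947728582419785
```

View pics/L2.png

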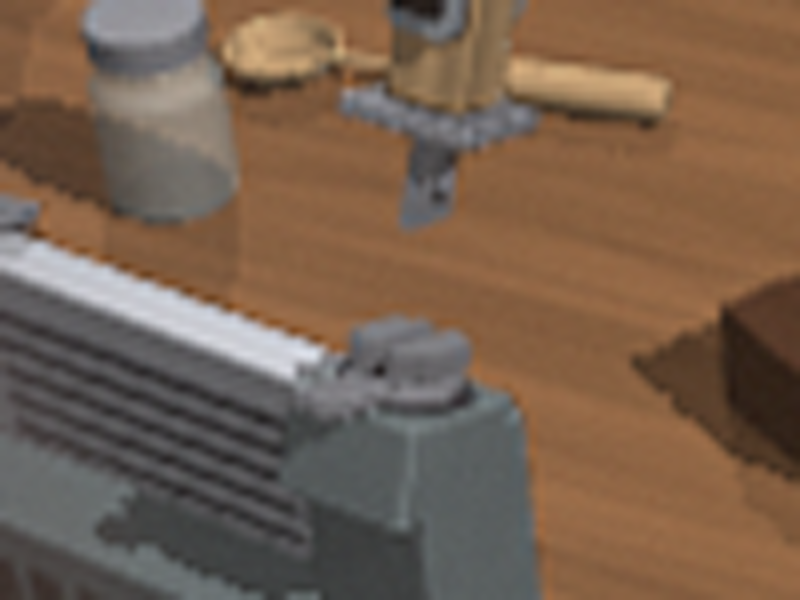

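The left tab tip is at about (310,395), matching the 1.57 projection, and clears the filter. Now the right catch.

```bash
sed -i 's/1.6,1.68):/1.6,1.68,1.74,1.8,1.86):/; s/^        print(round(a,2),"tq"/        t=float(np.dot(read_ft_torque(),ax))\n        if a>1.65: pause(.05); t=float(np.dot(read_ft_torque(),ax))\n&/' turn.py
cat >> turn.py <<'E'
E
sed -i 's/round(read_time_s(),2))$/round(read_time_s(),2))\n        if t<-.4: break\n    movel(*pose(n,a-.08,.0025,d),speed=.15); movel(*pose(n,a-.08,.045,d),speed=.12)/' turn.py
python3 turn.py R 0.7; python3 - <<'E'
from turn import *
c=proj("scene",S["R"])[0].astype(int)
for a in (.27,1.2,1.4,1.57):
    P=S["R"]+.045*(np.cos(a)*uy-np.sin(a)*up); print(a,((proj("scene",P)[0]-c+[50,45])*8).round())
im=read_camera("scene")
cv2.imwrite("pics/R2.png",cv2.resize(im[c[1]-45:c[1]+30,c[0]-50:c[0]+50,::-1],(800,600),interpolation=2))
E
```

```text
hover err mm [0.93 3.36 0.08]
f0 -1.8846606087897044
try 0.7 f -0.28 t 30.9
deep f -0.03 [ 1.   0.6 -1.7]
0.57 tq -0.056 F [ 1.9  1.3 -1.7] 31.6
0.87 tq -0.051 F [ 2.4  1.9 -1.2] 32.05
1.17 tq -0.102 F [ 2.   2.5 -0.7] 32.5
1.47 tq -0.043 F [1.3 2.5 1. ] 32.95
1.6 tq -0.077 F [1.1 1.7 1.7] 33.23
1.68 tq -0.151 F [0.8 3.8 1.7] 33.53
1.74 tq -0.562 F [0.8 4.5 2.4] 33.83
0.0007 [ 1.51270931  0.39283159 -1.3167354   1.90633965  0.45948358  0.76886248
 -0.01074495] 34.5917
0.27 [536. 394.]
1.2 [538. 358.]
1.4 [523. 350.]
1.57 [507. 344.]
```

View pics/R2.png

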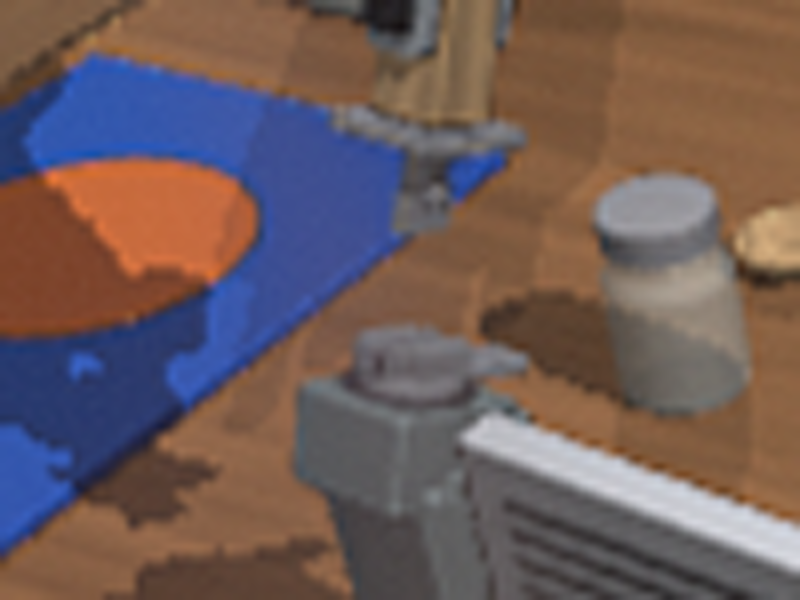

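Both tabs are clear: the right tip is at about (518,360), pointing to the unit's -x, and the stop torque matches the left one. Next the key goes back.

```bash
cat > k.py <<'E'
from h import *
dq=lambda yaw:(R.from_euler('z',yaw)*R.from_euler('x',np.pi)).as_quat()
y=1.16; q=dq(y); k=np.array([.4332,.0088])-.0007*np.array([np.cos(y),np.sin(y)])
move_ptp([*k,.20],q); pause(.1); print((read_eef_pos()*1e3).round(1)); f0=read_ft_force()[2]
movel([*k,.102],speed=.15); print("f",read_ft_force()[2]-f0)
for z in (.094,.092,.0905,.089):
    movel([*k,z],speed=.05); f=read_ft_force()[2]-f0; print(z,round(f,2))
    if f>2.5: break
move_gripper(.06); pause(.1); print("grasp",read_grasp_force(),read_ft_force())
movel([*k,.19],speed=.2); print(read_time_s())
p=camera_params("wrist"); im=read_camera("wrist"); 
c=camera_params("scene"); im2=read_camera("scene"); u=proj("scene",[*k,.05])[0].astype(int)
cv2.imwrite("pics/K2.png",np.hstack([im[...,::-1][:, :400],cv2.resize(im2[u[1]-48:u[1]+48,u[0]-48:u[0]+48,::-1],(384,384),interpolation=2)]))
E
python3 k.py
```

```text
[433.9   6.9 200.3]
f 0.3959407769317369
0.094 1.4
0.092 1.16
0.0905 15.94
grasp 0.0 [-0.76511836 -0.73373739 -0.46029515]
38.6417
```

View pics/K2.png

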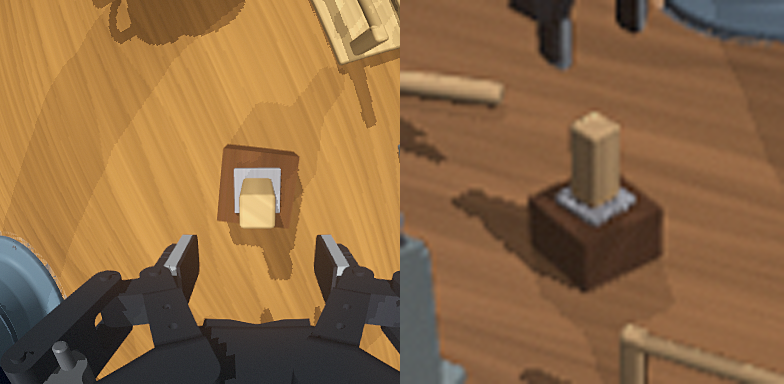

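The key stands upright, collar down on the block, fingers clear. Now the filter: grasp and lift.

```bash
cat > l.py <<'E'
from h import *
dq=lambda yaw:(R.from_euler('z',yaw)*R.from_euler('x',np.pi)).as_quat()
q=dq(-.116+np.pi/2); P=np.array([.630,-.1445])
move_ptp([*P,.23],q); pause(.1); print((read_eef_pos()*1e3).round(1)); f0=read_ft_force()
movel([*P,.126],speed=.15); print("f",(read_ft_force()-f0).round(1))
move_gripper(0,80); print("gap",read_finger_gap(),read_grasp_force(),(read_ft_force()-f0).round(1))
movel([*P,.150],speed=.06); print("f",(read_ft_force()-f0).round(1),read_finger_gap())
movel([*P,.335],speed=.15); print("f",(read_ft_force()-f0).round(1),read_finger_gap(),read_time_s())
E
python3 l.py
```

```text
[ 629.1 -142.   230.3]
f [ 0.1  0.3 -1.2]
gap 0.017216843875351596 78.75329375267029 [0.  0.7 4.1]
f [-0.6  0.6 -3.7] 0.017194640801934884
f [-1.   0.7 -4. ] 0.017827980141477365 43.0667
```

```bash
cat > m.py <<'E'
from h import *
ys=-.0317; Rs=R.from_euler('z',ys).as_matrix(); st=np.array([.6222,.1857,0]); th=.4
zt=np.array([np.sin(th),0,-np.cos(th)]); xt=np.array([0,1,0.]); M=Rs@np.c_[xt,np.cross(zt,xt),zt]; q=R.from_matrix(M).as_quat()
T=lambda h,back=0: st+Rs@(np.array([-.0394+.003,0,.1187+h])-back*zt)
move_ptp(T(.13),q); pause(.1); f0=read_ft_force(); print(((read_eef_pos()-T(.13))*1e3).round(1))
movel(T(.012),speed=.12)
for h in (.006,.003,.001,-.001,-.003,-.005):
    movel(T(h),speed=.04); f=read_ft_force()-f0; print(h,f.round(1),read_finger_gap())
    if f[2]>2.5: break
print(read_time_s())
im=read_camera("scene"); u=proj("scene",st+[0,0,.07])[0].astype(int)
cv2.imwrite("pics/F1.png",cv2.resize(im[u[1]-60:u[1]+60,u[0]-70:u[0]+70,::-1],(700,600),interpolation=2))
E
python3 m.py
```

```text
[ 1.7 -2.2  0.4]
0.006 [-0.7 -0.6  0. ] 0.01703162599273622
0.003 [-0.7 -0.4 -0.5] 0.01709666690131241
0.001 [-0.9 -0.1  0.4] 0.016982302958550764
-0.001 [-3.5 -3.2  8.1] 0.01704436278996815
46.65
```

View pics/F1.png

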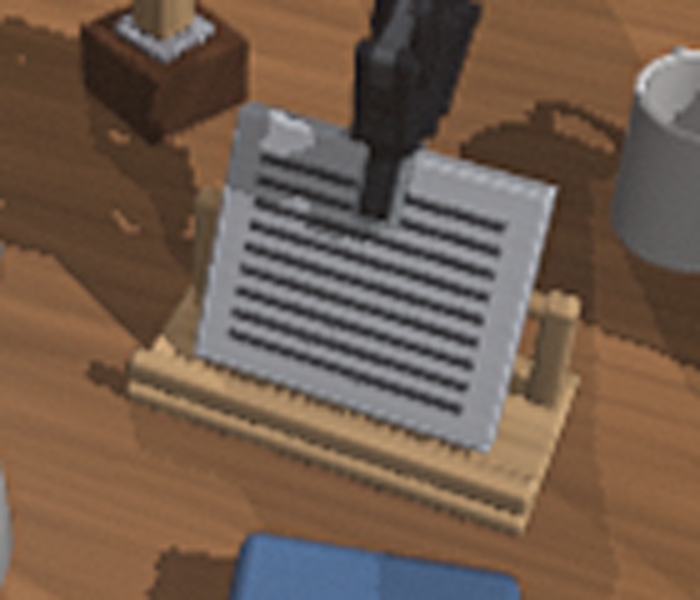

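The filter stands on the base behind the lip, leaning towards the rail, its lower edge running from (200,350) to (490,445). I release it.

```bash
cat > n.py <<'E'
from m0 import *
move_gripper(.05); pause(.2); print(read_grasp_force())
movel(T(0,.10),q,speed=.12); pause(.3); print(read_time_s())
for c in("scene","top"):
    im=read_camera(c)
    if c=="scene": u=proj("scene",st+[0,0,.07])[0].astype(int); cv2.imwrite("pics/F2.png",cv2.resize(im[u[1]-60:u[1]+60,u[0]-70:u[0]+70,::-1],(700,600),interpolation=2))
E
sed '/^move_ptp/,$d' m.py > m0.py; python3 n.py
```

```text
0.0
48.6083
```

View pics/F2.png

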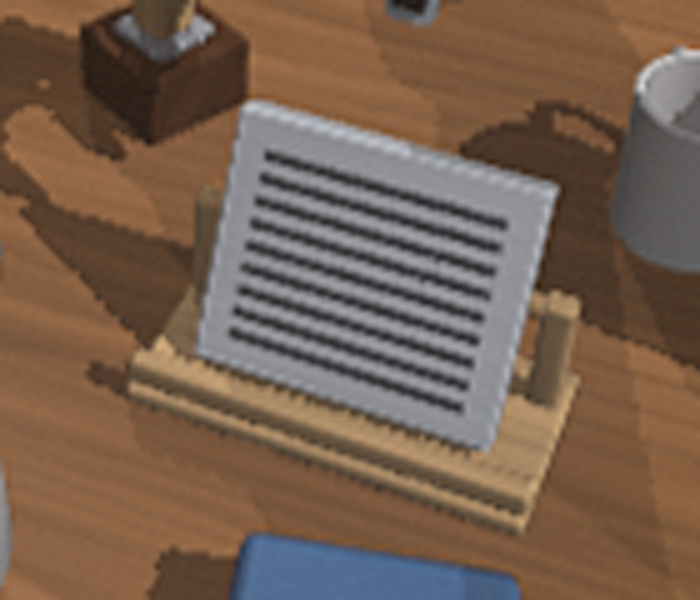

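The filter leans at rest on the rail, lower edge from (200,350) to (490,445), and the gripper is clear. I hand the job in.

```bash
python3 -c "
from bench import *
print(sign_off(),read_time_s())"
```

```text
the job is handed in; nothing more can be done
the job is handed in; nothing more can be done
```

The job is handed in at about 49 s on the robot's clock, though no verdict came back: both catches went to their stops with the key, the key is upright in its block, and the filter leans at rest on the drip stand, released.

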